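# Square a battery cell against the bench stop

## Task

Push the battery cell that lies flat on the bench, sliding it along the bench top, until it is fully home in the corner of the L-shaped aluminium stop: its long side flat against the long fence and its terminal end up against the notched end stop. Only push it with the fingers: do not pick it up or tip it, leave the other things where they stand, and end with the gripper clear.

Things in the scene. Friction and masses are not known exactly. Their poses are not given: they have to be found in the camera images.
- flat_cell: battery cell lying flat (two others stand upright): solid body 70 (x) x 118 (y) x 33 (z) mm, 0.2 to 0.4 kg. Origin on its underside: long sides at x = -35 and +35 mm, terminal end face at y = -56 mm (two studs 6 mm proud of it), plain base end at y = +62 mm; z up. Starts within 0.31 rad of its final direction. Home: origin at x = -35, y = -56 mm in the stop's frame, its x and y axes opposite to the stop's
- stop: L-shaped plain aluminium stop, fixed to the bench, 28 mm high, placed and turned differently each run. Origin at the inner corner at bench height; z up. Long fence: face is the plane x = 0, facing -x, from y = 0 to -118 mm. End stop: face is the plane y = 0, facing -y, from x = 0 to -85 mm, 14 mm thick; two notches let the studs pass. A low foot behind the fence reaches x = 35 mm
- upright_cell_a: bystander: battery cell standing upright, 70 x 33 x 124 mm, origin in the middle of its underside, right or left of the work
- upright_cell_b: bystander: battery cell standing upright, 70 x 33 x 124 mm, origin in the middle of its underside, on the other side of the work
- tin: bystander: round grease tin, 62 mm across, 40 mm high, origin under its centre, left of the work
- screw_cup: bystander: shallow round cup of screws, 72 mm across, 31 mm high, origin under its centre, on the right

How it is judged:
By the outcome, as a careful person would: the job done as asked, in the order asked, and still so for the second after the job is handed in, with the robot touching nothing.
It also fails if it takes over 48 s, if anything falls off the work surface, if the arm or the gripper's body presses on something with over 40 N, if the wrist force passes 120 N, or if a joint passes its speed limit or range.

## Robot

A 6-joint arm with a two-finger parallel gripper is mounted at the origin on the work surface; the furniture and walls round the work are solid. World frame = base frame: x ahead of the robot, y to its left, z up, the work surface at z = 0. Lengths are in mm, angles in degrees, forces in N, time in s.
With the tool pointing down it reaches from about 300 to 875 mm from the base axis. Payload 6.4 kg.
Tool frame: the origin (TCP) lies midway between the tips of the shut fingers; the grasp point (between the pads) lies 19 mm behind it (r.grip_depth is the distance from the TCP to the grasp point, in mm); z points along the fingers, y is the line along which they close (so a half turn about z gives the same grasp; the last joint's range is limited). The gripper opens to 88 mm and grips with 3 to 60 N. Pads are 18 mm wide; open, the fingers measure 123 mm over their backs; the gripper's body (75 mm by 187 mm) begins 45 mm behind the grasp point.
Start: joints at [-11.82, 10.359, 92.074, -0, 77.567, -11.82], TCP at [575.014, 0.015, 238.714] pointing down, gripper open.
Joint ranges: [-171.53, 171.53], [-51.25, 118.39], [17.06, 147.69], [-65.23, 245.23], [0, 150.52], [-178.68, 178.68]. Speed limits (degrees/s): [147.25, 147.25, 172.46, 180, 180, 180].

## Interface

Orientations are given as a 3x3 rotation matrix whose columns are the frame's x, y, z axes.
In Python, from bench import r, viewer gives the robot as it stands.
- The arm moves only by the tool jog_arm, never from a script. Its argument "motion" is text: rows parted by semicolons, each of 7 numbers parted by spaces: the turn, a rotation vector about the tool's x, y, z in degrees, then the shift along the tool's x, y, z in mm, then the finger opening in mm, from 0 to 88.1. A call has exactly 10 rows; each row is the pose to reach, as a shift and turn from the pose commanded when the call began, along the tool's axes at that moment; what a row does not reach only later rows make up. A row lasts 1/10 s, in which the tool goes at most 50 mm and 8.59 degrees, less where a joint would pass 70% of its speed; a pose out of reach is approached as far as the arm can. A call with a gripper value outside its range is refused whole. The fingers move at their own pace and stop on an object; "squeeze" is the grip in N (left out, the last holds). Time passes only in rows, so rows that repeat a pose let the fingers close, or fill a call up. It gives the time, the measured TCP pose, the force, the opening and the grip force at its end, in the units of the state.
- r.sense(): the state, without advancing time (a new reading comes with each control period).
- viewer.get_image(name): name is "scene" or "side" or "wrist"; returns the picture (400x640x3 uint8, blue, green, red); there is no depth.
- viewer.camera_params(name): a dict with "camera_matrix" (3x3 intrinsics, pixels), "k1" (the pictures are not rectified: a ray, as slopes to the right and down, at radius r is drawn at 1 + k1 r^2 times it, then the intrinsics apply), "extrinsics" (4x4, takes a point from camera to world coordinates). Camera axes: x right, y down, z forward; pixel columns grow to the right and rows downward; lengths in mm; the calibration is good to about 2 mm. A picture is of the moment at which its call begins: read the wrist's pose just before it. camera_params takes no time and is no camera call; for the wrist camera it gives the pose at the moment of the call.
- r.finish_job(): hands the job in; it is judged then, once.
The state is a dict: "time": time; "q": joint angles; "joint_vel": joint speeds; "tau": joint torques, N m; "position": TCP position; "ee_rot": TCP orientation; "contact_force": force on the tool from outside, world axes, zero at the start; "wrist_torque": the same for the moment, N m; "finger_gap": opening from 0.0 (shut) to 1.0 (fully open); "grasp_force": force on a finger pad.
Only numpy, scipy, OpenCV 4.12 (cv2) and the standard library are available. Lean on these libraries where they do the work, as an engineer would, in place of code of your own. Each camera call takes 0.05 s, during which the arm holds its last target. There are 200 camera calls.

## Working session

There is one attempt and no reset: what is moved stays moved. The work goes in short steps, Python scripts to look and compute and a tool call to move; the robot and the scene stay as the last step left them, time stands still between calls to the robot, and variables do not carry over. Pictures are saved under pics/ and viewed, at most 10 in all, crops included, and the job is handed in when it is done.

Besides the shell and the picture viewer there is one more tool, called after ">>>" as name(argument=value, ...), one argument or row to a line, values as JSON. jog_arm: Moves the arm, as the interface text tells. Its arguments: {"type":"object","properties":{"motion":{"type":"string"},"squeeze":{"type":"number"}},"required":["motion"]}

```bash
mkdir -p pics; ls
cat > h.py <<'E'
import numpy as np, cv2
from bench import r, viewer
def ray(name,px,P=None):
    P=P or viewer.camera_params(name)
    K=np.array(P["camera_matrix"]);T=np.array(P["extrinsics"])
    d=np.linalg.inv(K)@np.array([px[0],px[1],1.0]); s=d[:2]; u=s.copy()
    for _ in range(30): u=s/(1+P["k1"]*(u@u))
    return T[:3,3],T[:3,:3]@np.array([u[0],u[1],1])
def onplane(name,px,z,P=None):
    o,d=ray(name,px,P); return o+d*(z-o[2])/d[2]
def proj(name,p,P=None):
    P=P or viewer.camera_params(name)
    K=np.array(P["camera_matrix"]);T=np.array(P["extrinsics"])
    c=T[:3,:3].T@(np.array(p,float)-T[:3,3]);u=c[:2]/c[2];u=u*(1+P["k1"]*(u@u))
    return (K@np.array([*u,1]))[:2]
E
python3 - <<'E'
from h import *
s=r.sense();print(s["time"],s["position"],s["ee_rot"],s["contact_force"])
for n in("scene","wrist"):
    P=viewer.camera_params(n);print(n,np.round(P["extrinsics"],2).tolist(),P["k1"])
    cv2.imwrite(f"pics/{n}0.png",viewer.get_image(n))
E
```

```text
pics
0.0 [5.74460947e+02 9.77776060e-02 2.37810154e+02] [[ 1.70702474e-05  9.99998515e-01 -1.72323249e-03]
 [ 9.99999952e-01 -1.65343494e-05  3.10997913e-04]
 [ 3.10968959e-04 -1.72323772e-03 -9.99998467e-01]] [ 0.30662687  0.13930748 -0.24225657]
scene [[0.61, -0.41, 0.67, -272.18], [-0.79, -0.3, 0.53, -579.2], [-0.02, -0.86, -0.51, 619.05], [0.0, 0.0, 0.0, 1.0]] 0.04028034813351541
wrist [[1.0, 0.0, -0.0, 573.81], [0.0, -0.95, -0.31, 81.4], [-0.0, 0.31, -0.95, 384.6], [0.0, 0.0, 0.0, 1.0]] -0.0622686470763446
```

View pics/scene0.png

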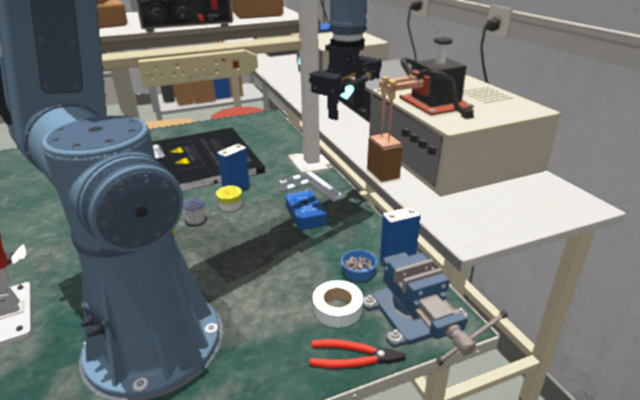

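View pics/wrist0.png

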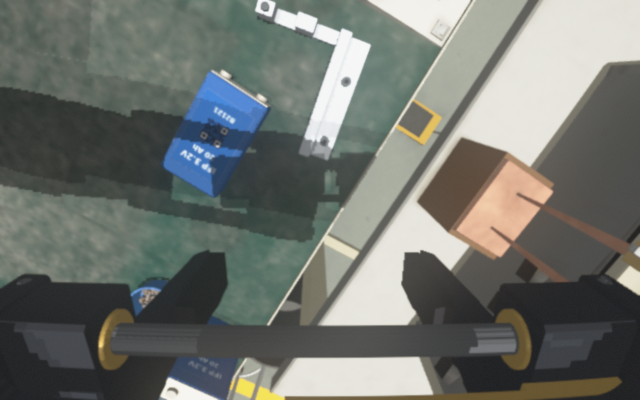

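The wrist view shows the flat cell at about (217,132), its studs toward the upper right. The stop's fence runs (350,35)-(318,155), with the notched end stop at (265,10)-(340,40). I'll zoom in to get accurate corners.

Run:
```python
from h import *
im=cv2.imread("pics/wrist0.png")
c=cv2.resize(im[0:200,150:400],None,fx=3.2,fy=3,interpolation=cv2.INTER_CUBIC)
c=cv2.resize(im[0:190,150:400],None,fx=3,fy=3,interpolation=cv2.INTER_CUBIC)
cv2.imwrite("pics/c0.png",c)
hsv=cv2.cvtColor(im,cv2.COLOR_BGR2HSV)
m=cv2.inRange(hsv,(100,120,40),(125,255,255));m[225:]=0
cs,_=cv2.findContours(m,0,1);k=max(cs,key=cv2.contourArea)
print(cv2.approxPolyDP(k,4,True).reshape(-1,2).tolist())
```

```text
[[209, 72], [162, 166], [213, 196], [268, 109]]
```

View pics/c0.png

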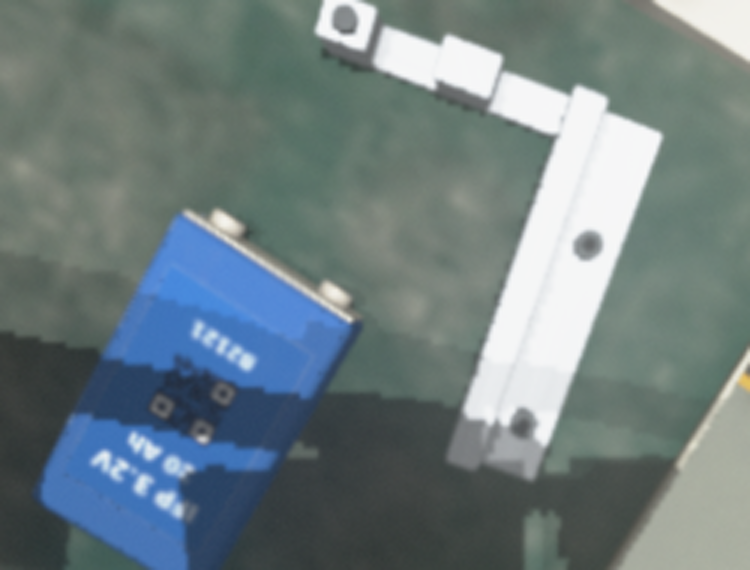

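Run:
```python
from h import *
P=viewer.camera_params("wrist")
f=lambda px,z:onplane("wrist",px,z,P)[:2]
F=[f(p,28) for p in[(341.7,29),(305,137.5)]]
E=[f(p,28) for p in[(256,11.7),(273,17),(295.5,22),(314,27.5)]]
C=[f(p,33) for p in[(211,70.7),(269,107),(162.7,163),(213,190)]]
for n,v in zip("FEC",(F,E,C)):print(n,np.round(v,1).tolist())
C=np.array(C);L=np.linalg.norm
print("w",L(C[0]-C[1]),L(C[2]-C[3]),"l",L(C[0]-C[2]),L(C[1]-C[3]))
y=F[0]-F[1];print("fence len",L(y));
a=np.degrees(np.arctan2(*y[::-1]));e=E[-1]-E[0];print("fence dir",a,"end dir+90",np.degrees(np.arctan2(*e[::-1]))+90)
t=np.radians((a+np.degrees(np.arctan2(*e[::-1]))+90)/2)
ey=np.array([np.cos(t),np.sin(t)]);ex=np.array([ey[1],-ey[0]])
Fm=np.mean(F,0)@ex;Em=np.mean(E,0)@ey;o=ex*Fm+ey*Em
print("corner",o,"ang y",np.degrees(t));print("cell in stop",np.round([((c-o)@ex,(c-o)@ey) for c in C],1).tolist())
k=(C[0]-C[2])/L(C[0]-C[2]);print("cell dir",np.degrees(np.arctan2(k[1],k[0])))
# bench edge / obstacles near
for p in[(540,0),(470,0),(330,235),(250,380),(418,180),(470,140),(440,205)]:print(p,np.round(f(p,0)))
```

```text
F [[600.7, 145.1], [563.9, 39.0]]
E [[517.2, 161.0], [533.6, 156.1], [555.5, 151.4], [573.6, 146.4]]
C [[470.3, 106.6], [527.4, 70.7], [408.6, 13.0], [461.4, -17.7]]
w 67.37948586737478 61.07713799576344 l 112.10902179512829 110.32313259237165
fence len 112.33313779029636
fence dir 70.87480338049465 end dir+90 75.48191847047717
corner [596.30228514 138.18836242] ang y 73.17836092548592
cell in stop [[-111.4, -66.7], [-46.5, -84.5], [-143.4, -174.2], [-84.0, -188.3]]
cell dir 56.597548767824385
(540, 0) [815. 185.]
(470, 0) [738. 181.]
(330, 235) [594. -86.]
(250, 380) [ 476. -327.]
(418, 180) [699. -14.]
(470, 140) [756.  34.]
(440, 205) [729. -46.]
```

Run:
```python
from h import *
print(np.round(viewer.camera_params("side")["extrinsics"],2).tolist())
cv2.imwrite("pics/side0.png",viewer.get_image("side"))
```

```text
[[1.0, 0.01, -0.03, 486.35], [0.03, -0.54, 0.84, -759.09], [-0.01, -0.84, -0.54, 553.53], [0.0, 0.0, 0.0, 1.0]]
```

View pics/side0.png

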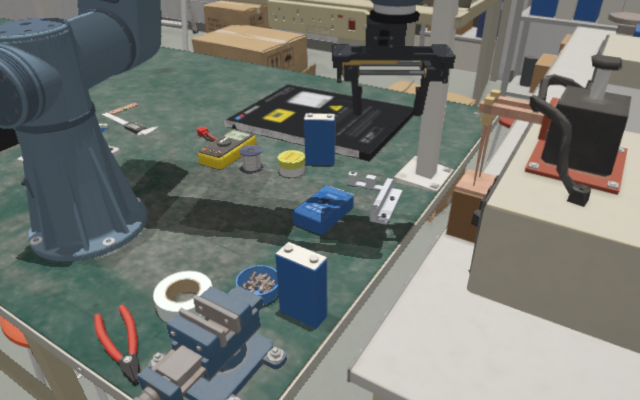

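>>> jog_arm(
  motion="0 0 0 20 -12 0 50; 0 0 0 45 -30 0 50; 0 0 0 70 -40 0 50; 0 0 0 80 -50 0 50; 0 0 0 80 -50 0 50; 0 0 0 80 -50 0 50; 0 0 0 80 -50 0 50; 0 0 0 80 -50 0 50; 0 0 0 80 -50 0 50; 0 0 0 80 -50 0 50",
)

```text
time: 1.15
position: [525.2, 79.6, 238.6]
ee_rot: [[0.001, 1.0, -0.0], [1.0, -0.001, -0.0], [-0.0, -0.0, -1.0]]
contact_force: [-0.7, -0.9, 0.2]
finger_gap: 0.57
grasp_force: 0.0
```

The side view shows upright cell a with its base at about (320,165) and the tin at (291,168). Cell b's base is at (300,322) and the cup is at (257,290). A post stands behind the stop with its base at (425,175), and the copper block is at (470,215) on the table beyond.

Run:
```python
from h import *
for n,p in dict(post=(425,178),upA=(320,165),tin=(291,172),upB=(300,322),cup=(257,296),copperbot=(465,238),edge=(400,238)).items():print(n,np.round(onplane("side",p,0)[:2]))
P=viewer.camera_params("wrist");im=viewer.get_image("wrist");cv2.imwrite("pics/wrist1.png",im)
c=cv2.resize(im[20:290,150:490],None,fx=2.2,fy=2.2,interpolation=cv2.INTER_CUBIC);cv2.imwrite("pics/c1.png",c)
import pickle;pickle.dump(P,open("P1.pkl","wb"))
```

```text
post [692. 191.]
upA [451. 250.]
tin [385. 215.]
upB [ 435. -247.]
cup [ 362. -192.]
copperbot [734. -32.]
edge [611. -34.]
```

View pics/c1.png

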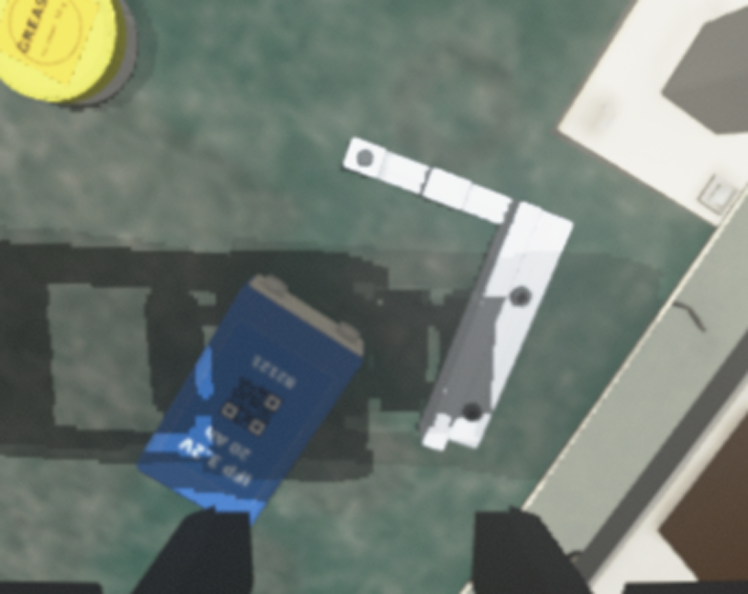

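The wrist crop shows the stop's inner corner at about (505,222). The fence foot ends at (420,428) and the end stop's outer end is at (343,163). The cell's top corners are about (250,285), (361,355), (140,467) and (253,525). The tin is upper left and the post foot is right.

```bash
cat > m.py <<'E'
from h import *
L=np.linalg.norm;ang=lambda v:np.degrees(np.arctan2(v[1],v[0]))
def rep(P,corner,fend,eend,cell,off,s):
    f=lambda p,z:onplane("wrist",np.array(p)/s+off,z,P)[:2]
    c,b,e=f(corner,0),f(fend,0),f(eend,28)
    print("corner",c,"fence end",b,"len",L(c-b),"dir",ang(c-b),"| end end",e,L(e-c),ang(c-e)+90)
    C=np.array([f(p,33) for p in cell]);print("cell",np.round(C,1).tolist(),"w",L(C[0]-C[1]),"l",L(C[0]-C[2]),"dir",ang(C[0]-C[2]),ang(C[1]-C[0])+90)
    t=np.radians(ang(c-b));ey=np.array([np.cos(t),np.sin(t)]);ex=np.array([ey[1],-ey[0]])
    print("cell in stop",np.round([((q-c)@ex,(q-c)@ey) for q in C],1).tolist())
E
python3 - <<'E'
from m import *
import pickle;P=pickle.load(open("P1.pkl","rb"))
rep(P,(505,222),(420,428),(343,163),[(250,285),(361,355),(140,467),(253,525)],np.array([150,20]),2.2)
E
```

```text
corner [599.22614041 133.81987919] fence end [557.82901775  20.44812016] len 120.69332007662042 dir 69.94059069967113 | end end [516.21997882 162.7505144 ] 87.9033817113599 70.78471503230699
cell [[470.8, 106.3], [524.6, 71.2], [407.9, 10.7], [466.1, -23.3]] w 64.1904365589497 l 114.44021343168691 dir 56.6611718149419 56.90559496617933
cell in stop [[-111.2, -69.9], [-48.6, -84.4], [-137.5, -181.3], [-71.2, -193.2]]
```

>>> jog_arm(
  motion="0 0 8.4 -25 -25 28 20; 0 0 16.8 -54 -52 55 20; 0 0 25 -83 -80 82 20; 0 0 33.3 -112.6 -108 108 20; 0 0 33.3 -112.6 -108 145 20; 0 0 33.3 -112.6 -108 185 20; 0 0 33.3 -112.6 -108 215 20; 0 0 33.3 -112.6 -108 228 20; 0 0 33.3 -112.6 -108 228 20; 0 0 33.3 -112.6 -108 228 20",
)

```text
time: 2.2
position: [417.3, -32.7, 11.0]
ee_rot: [[0.549, 0.836, -0.0], [0.836, -0.549, 0.0], [-0.0, -0.0, -1.0]]
contact_force: [0.1, -0.4, 1.2]
finger_gap: 0.227
grasp_force: 0.0
```

>>> jog_arm(
  motion="0 0 0 10 0 0 20; 0 0 0 18 0 0 20; 0 0 0 25 0 0 20; 0 0 0 32 0 0 20; 0 0 0 40 0 0 20; 0 0 0 48 0 0 20; 0 0 0 56 0 0 20; 0 0 0 64 0 0 20; 0 0 0 71 0 0 20; 0 0 0 76 0 0 20",
)

```text
time: 3.2
position: [459.0, 31.5, 10.6]
ee_rot: [[0.549, 0.836, -0.0], [0.836, -0.549, 0.0], [-0.0, -0.0, -1.0]]
contact_force: [-2.2, -3.3, 2.6]
finger_gap: 0.227
grasp_force: 1.6
```

Run:
```python
from h import *
s=r.sense();print(s["position"],s["contact_force"])
P=viewer.camera_params("wrist");im=viewer.get_image("wrist");cv2.imwrite("pics/wrist2.png",im)
import pickle;pickle.dump(P,open("P2.pkl","wb"))
S=viewer.get_image("scene");cv2.imwrite("pics/s2.png",S)
sd=viewer.get_image("side");cv2.imwrite("pics/sd2.png",np.hstack([cv2.resize(sd[110:300,250:450],None,fx=2,fy=2),im[:380,:400]]))
```

```text
[458.99947831  31.54383064  10.64564007] [-2.22823951 -3.33579751  2.62303781]
```

View pics/sd2.png

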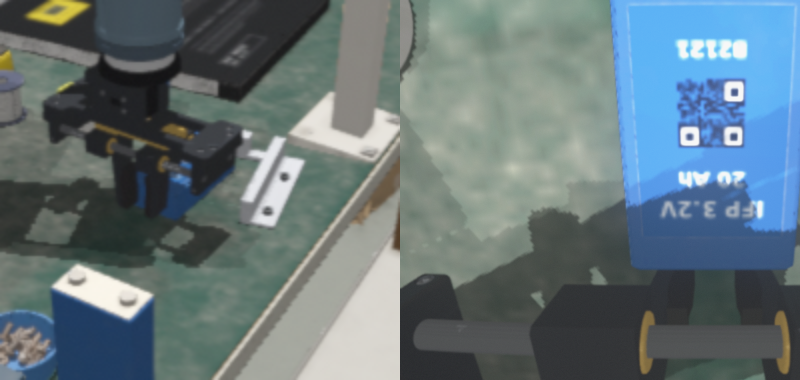

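The cell sits flush on both fingers at about the pose I expected, and everything else is undisturbed. Next I'll lift clear and go round to its long side.

>>> jog_arm(
  motion="0 0 0 -10 0 0 20; 0 0 0 -18 0 -10 20; 0 0 0 -18 0 -50 20; 0 0 8.4 -5 -15 -85 45; 0 0 16.8 10 -35 -90 45; 0 0 25.2 25 -50 -90 45; 0 0 33.6 40 -63.4 -90 45; 0 0 42 52.9 -63.4 -90 45; 0 0 50.4 52.9 -63.4 -90 45; 0 0 58.8 52.9 -63.4 -90 45",
)

```text
time: 4.35
position: [434.4, 109.8, 100.5]
ee_rot: [[0.999, -0.042, -0.0], [-0.042, -0.999, 0.0], [-0.0, -0.0, -1.0]]
contact_force: [-0.5, -0.4, 0.6]
finger_gap: 0.513
grasp_force: 0.0
```

>>> jog_arm(
  motion="0 0 8.4 0 0 0 45; 0 0 16.8 0 0 0 45; 0 0 25.2 0 0 10 45; 0 0 31.2 0 0 40 45; 0 0 31.2 0 0 70 45; 0 0 31.2 0 0 85 45; 0 0 31.2 0 0 90 45; 0 0 31.2 0 0 90 45; 0 0 31.2 0 0 90 45; 0 0 31.2 0 0 90 45",
)

```text
time: 5.35
position: [435.7, 109.8, 11.7]
ee_rot: [[0.836, -0.549, 0.002], [-0.549, -0.836, 0.0], [0.002, -0.001, -1.0]]
contact_force: [0.0, -0.0, -0.7]
finger_gap: 0.51
grasp_force: 0.0
```

>>> jog_arm(
  motion="0 0 0 12 0 0 45; 0 0 0 20 0 0 45; 0 0 -2 26 0 0 45; 0 0 -4 32 0 0 45; 0 0 -6 38 0 0 45; 0 0 -8 44 0 0 45; 0 0 -10 50 0 0 45; 0 0 -12 55 0 0 45; 0 0 -13.5 59 0 0 45; 0 0 -13.5 62.5 0 0 45",
)

```text
time: 6.35
position: [487.4, 75.3, 10.8]
ee_rot: [[0.941, -0.339, -0.0], [-0.339, -0.941, 0.0], [-0.001, -0.0, -1.0]]
contact_force: [-2.3, 0.8, 0.9]
finger_gap: 0.511
grasp_force: 1.4
```

Run:
```python
from h import *
s=r.sense();print(s["position"],s["contact_force"])
P=viewer.camera_params("wrist");im=viewer.get_image("wrist");cv2.imwrite("pics/wrist3.png",im)
import pickle;pickle.dump(P,open("P3.pkl","wb"))
```

```text
[487.44451867  75.26520883  10.81022362] [-2.30456667  0.78807604  0.92565696]
```

View pics/wrist3.png

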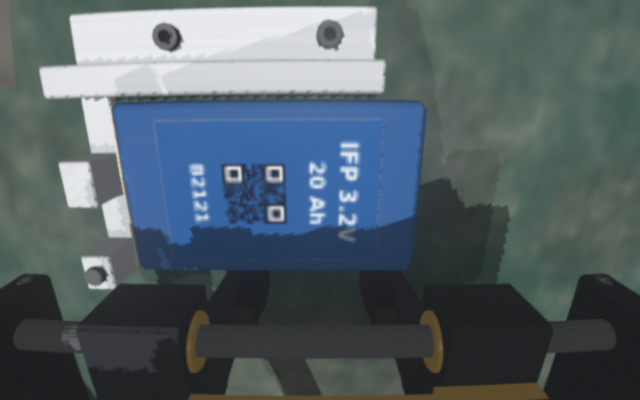

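The cell is parallel to the fence at row 98 with a small gap, and its terminal end is a little short of the end stop at left (columns 95-120). I'll press on in small steps.

>>> jog_arm(
  motion="0 0 0 0.6 0 0 45; 0 0 0 1.2 0 0 45; 0 0 0 1.8 0 0 45; 0 0 0 2.4 0 0 45; 0 0 0 3 0 0 45; 0 0 0 3.5 0 0 45; 0 0 0 4 0 0 45; 0 0 0 4.5 0 0 45; 0 0 0 5 0 0 45; 0 0 0 5 0 0 45",
)

```text
time: 7.4
position: [489.4, 74.7, 10.3]
ee_rot: [[0.941, -0.338, -0.005], [-0.338, -0.941, 0.001], [-0.005, 0.001, -1.0]]
contact_force: [-10.2, 3.4, 8.5]
finger_gap: 0.512
grasp_force: 5.2
```

>>> jog_arm(
  motion="0 0 0 -12 0 0 45; 0 0 0 -20 0 -5 45; 0 0 0 -20 0 -45 45; 0 0 -8.4 -10 20 -80 20; 0 0 -16.8 5 40 -90 20; 0 0 -25.2 25 60 -90 20; 0 0 -33.6 41 74 -90 20; 0 0 -42 41 74 -90 20; 0 0 -50.4 41 74 -90 20; 0 0 -58.8 41 74 -90 20",
)

```text
time: 8.4
position: [505.5, -9.8, 101.2]
ee_rot: [[0.774, 0.633, 0.002], [0.633, -0.774, -0.0], [0.001, 0.001, -1.0]]
contact_force: [0.5, 0.3, -0.4]
finger_gap: 0.226
grasp_force: 0.0
```

>>> jog_arm(
  motion="0 0 -8.4 0 0 0 20; 0 0 -16.8 0 0 0 20; 0 0 -25.2 0 0 10 20; 0 0 -31.2 0 0 40 20; 0 0 -31.2 0 0 70 20; 0 0 -31.2 0 0 85 20; 0 0 -31.2 0 0 90 20; 0 0 -31.2 0 0 90 20; 0 0 -31.2 0 0 90 20; 0 0 -31.2 0 0 90 20",
)

```text
time: 9.4
position: [506.3, -9.8, 12.0]
ee_rot: [[0.339, 0.941, 0.002], [0.941, -0.339, -0.001], [0.0, 0.003, -1.0]]
contact_force: [0.4, -0.0, -0.2]
finger_gap: 0.229
grasp_force: 0.0
```

Run:
```python
from h import *
s=r.sense();print(s["position"],s["contact_force"])
im=viewer.get_image("wrist");cv2.imwrite("pics/wrist4.png",im)
```

```text
[506.31751052  -9.78195453  11.98181445] [ 0.40961034 -0.00751081 -0.23799919]
```

View pics/wrist4.png

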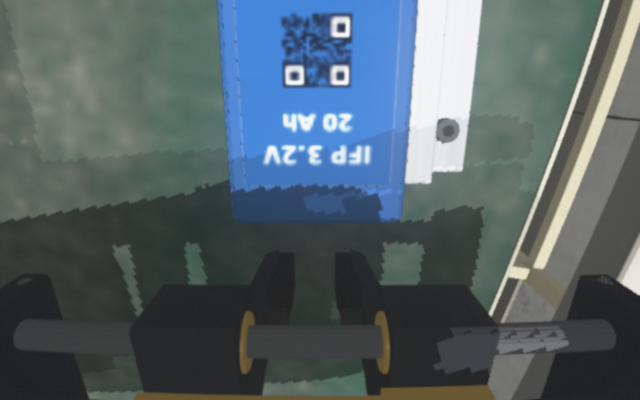

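The cell lies along the fence, the fingers are centred on its base end (columns 235-405), and the bench edge is clear below the gripper body.

>>> jog_arm(
  motion="0 0 0 8 0 0 20; 0 0 0 14 0 0 20; 0 0 0 18 0 0 20; 0 0 0 21 0 0 20; 0 0 0 24 0 0 20; 0 0 0 27 0 0 20; 0 0 0 29.5 0 0 20; 0 0 0 32 0 0 20; 0 0 0 34 0 0 20; 0 0 0 35.5 0 0 20",
)

```text
time: 10.45
position: [517.2, 23.9, 10.7]
ee_rot: [[0.339, 0.941, -0.0], [0.941, -0.339, -0.0], [-0.0, -0.0, -1.0]]
contact_force: [-2.4, -4.8, 3.1]
finger_gap: 0.224
grasp_force: 2.3
```

>>> jog_arm(
  motion="0 0 0 0.5 0 0 20; 0 0 0 1 0 0 20; 0 0 0 1.5 0 0 20; 0 0 0 2 0 0 20; 0 0 0 2.5 0 0 20; 0 0 0 3 0 0 20; 0 0 0 3.5 0 0 20; 0 0 0 4 0 0 20; 0 0 0 4.5 0 0 20; 0 0 0 5 0 0 20",
)

```text
time: 11.45
position: [517.8, 25.6, 10.7]
ee_rot: [[0.338, 0.941, -0.003], [0.941, -0.338, -0.005], [-0.005, -0.001, -1.0]]
contact_force: [-10.2, -21.5, 9.2]
finger_gap: 0.225
grasp_force: 12.0
```

>>> jog_arm(
  motion="0 0 0 -10 0 0 20; 0 0 0 -18 0 -8 20; 0 0 0 -18 0 -48 20; 0 0 8.4 -5 -15 -85 45; 0 0 16.8 12 -35 -95 45; 0 0 25.2 30 -50 -95 45; 0 0 33.6 45 -63 -95 45; 0 0 42 57 -63 -95 45; 0 0 50.4 57 -63 -95 45; 0 0 58.8 57 -63 -95 45",
)

```text
time: 12.45
position: [479.2, 104.5, 106.3]
ee_rot: [[0.981, 0.193, 0.001], [0.193, -0.981, 0.001], [0.001, -0.001, -1.0]]
contact_force: [0.6, 0.3, -0.9]
finger_gap: 0.511
grasp_force: 0.0
```

>>> jog_arm(
  motion="0 0 8.4 0 0 0 45; 0 0 16.8 0 0 0 45; 0 0 25.2 0 0 0 45; 0 0 31.2 0 0 0 45; 0 0 31.2 0 0 0 45; 0 0 31.2 0 0 0 45; 0 0 31.2 0 0 0 45; 0 0 31.2 0 0 0 45; 0 0 31.2 0 0 0 45; 0 0 31.2 0 0 0 45",
)

```text
time: 13.45
position: [479.0, 103.5, 105.7]
ee_rot: [[0.941, -0.338, -0.0], [-0.338, -0.941, 0.0], [-0.0, -0.0, -1.0]]
contact_force: [0.0, -0.3, 0.0]
finger_gap: 0.509
grasp_force: 0.0
```

Run:
```python
from h import *
import pickle
s=r.sense();print(s["position"],s["contact_force"])
P=viewer.camera_params("wrist");im=viewer.get_image("wrist");cv2.imwrite("pics/wrist5.png",im);pickle.dump(P,open("P5.pkl","wb"))
cv2.imwrite("pics/c5.png",cv2.resize(im[90:300,130:440],None,fx=2.5,fy=2.5,interpolation=cv2.INTER_CUBIC))
```

```text
[479.00115946 103.50753972 105.69904123] [ 0.02017099 -0.32348009  0.02531204]
```

View pics/c5.png

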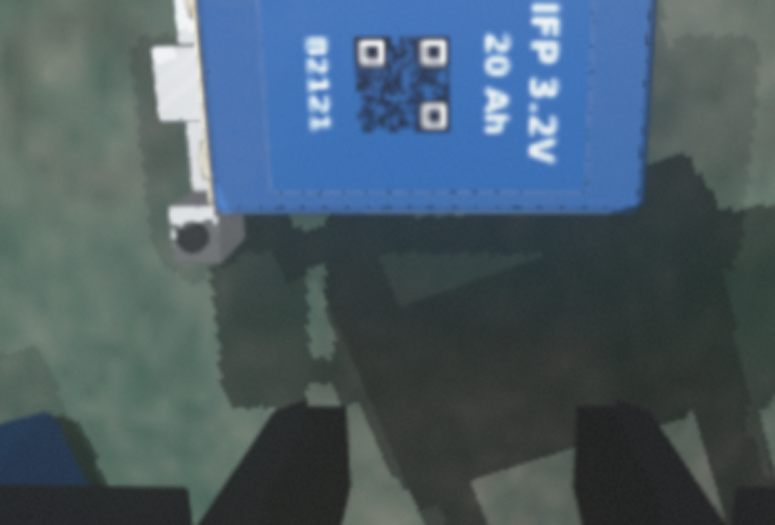

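The studs sit in the notches, and the terminal face is at the end stop's face (column ~205 of the crop). I'll give it one gentle press toward the fence.

>>> jog_arm(
  motion="0 0 0 0 0 35 45; 0 0 0 0 0 70 45; 0 0 0 0 0 90 45; 0 0 0 0 0 95 45; 0 0 0 7 0 95 45; 0 0 0 13 0 95 45; 0 0 0 17 0 95 45; 0 0 0 19 0 95 45; 0 0 0 20 0 95 45; 0 0 0 21 0 95 45",
)

```text
time: 14.5
position: [497.4, 97.0, 11.0]
ee_rot: [[0.941, -0.338, -0.003], [-0.338, -0.941, 0.001], [-0.003, 0.0, -1.0]]
contact_force: [-7.4, 3.9, 7.7]
finger_gap: 0.511
grasp_force: 4.7
```

>>> jog_arm(
  motion="0 0 0 0.5 0 0 45; 0 0 0 1 0 0 45; 0 0 0 1.5 0 0 45; 0 0 0 2 0 0 45; 0 0 0 2.5 0 0 45; 0 0 0 3 0 0 45; 0 0 0 3 0 0 45; 0 0 0 3 0 0 45; 0 0 0 3 0 0 45; 0 0 0 3 0 0 45",
)

```text
time: 15.5
position: [497.3, 96.9, 10.6]
ee_rot: [[0.941, -0.338, -0.009], [-0.338, -0.941, 0.002], [-0.009, 0.001, -1.0]]
contact_force: [-14.9, 5.6, 13.3]
finger_gap: 0.51
grasp_force: 8.3
```

>>> jog_arm(
  motion="0 0 0 -10 0 0 45; 0 0 0 -22 0 0 45; 0 0 0 -25 0 -30 45; 0 0 0 -25 0 -75 45; 0 0 0 -25 0 -115 45; 0 0 0 0 0 -145 45; 0 0 0 15 0 -150 45; 0 0 0 15 0 -150 45; 0 0 0 15 0 -150 45; 0 0 0 15 0 -150 45",
)

```text
time: 16.5
position: [513.9, 90.6, 159.3]
ee_rot: [[0.941, -0.339, -0.003], [-0.339, -0.941, 0.0], [-0.003, 0.001, -1.0]]
contact_force: [-0.3, 0.4, -0.9]
finger_gap: 0.51
grasp_force: 0.0
```

Run:
```python
from h import *
import pickle
s=r.sense();print(s["time"],s["position"],s["contact_force"])
P=viewer.camera_params("wrist");im=viewer.get_image("wrist");cv2.imwrite("pics/wrist6.png",im);pickle.dump(P,open("P6.pkl","wb"))
t=np.radians(70.2);ey=np.array([np.cos(t),np.sin(t)]);ex=np.array([ey[1],-ey[0]])
c=np.array([598.5,134]);q=[proj("wrist",[*(c+ex*x+ey*y),28],P) for x,y in((30,25),(-90,25),(-90,-130),(30,-130))]
q=np.array(q);a=np.clip(q.min(0),0,None).astype(int);b=np.minimum(q.max(0),[640,400]).astype(int);k=min(790/(b-a)[0],590/(b-a)[1]);print(a,b,k)
cv2.imwrite("pics/c6.png",cv2.resize(im[a[1]:b[1],a[0]:b[0]],None,fx=k,fy=k,interpolation=cv2.INTER_CUBIC))
```

```text
16.5 [513.88130961  90.61937596 159.25463465] [-0.30804115  0.43119168 -0.86843728]
[194  78] [389 219] 4.051282051282051
```

View pics/c6.png

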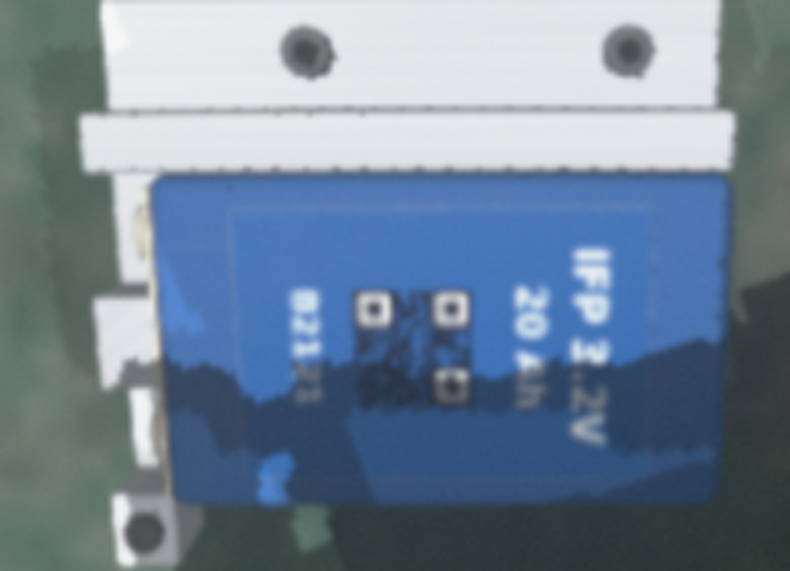

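The last view shows the cell's long side flat along the fence, with the base edge level with the fence's end (column ~732). The terminal face is against the end stop's blocks and the studs are in the notches. The gripper is clear, so I'm handing in.

```bash
python3 -c "
from bench import r
print(r.finish_job())"
```

```text
the job is handed in; nothing more can be done
None
```

The flat cell is home in the stop's corner, as far as the last camera view shows: long side flat on the fence, terminal end at the end stop, gripper clear. I handed the job in at about 16.6 s; `r.finish_job()` returned no verdict.

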